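# Tip the fingerboard blank flat in the sawing jig and throw the clamp

### The arm

A 6-joint arm with a two-finger parallel gripper is mounted at the origin on the work surface. World frame = base frame: x ahead of the robot, y to its left, z up, the work surface at z = 0. Lengths are in m, angles in rad, forces in N, time in s.
With the tool pointing down it reaches from about 0.3 to 0.875 m from the base axis. Payload 6.4 kg.
Tool frame: the origin (TCP) lies midway between the tips of the shut fingers; the grasp point (between the pads) lies 19 mm behind it (bot.pinch_z is the distance from the TCP to the grasp point, in m); z points along the fingers, y is the line along which they close (so a half turn about z gives the same grasp; the last joint's range is limited). The gripper opens to 85 mm and grips with 20 to 120 N. Pads are 22 mm wide; open, the fingers measure 114 mm over their backs; the gripper's body (76 mm by 85 mm) begins 54 mm behind the grasp point. The pads swing forward as they close: fully open they stand 13 mm farther back than shut.
Start: joints at [-1.352, 0.181, 1.607, -0, 1.354, -0.206], TCP at [0.237, -0.524, 0.231] pointing down, gripper open.
Joint ranges: [-2.99, 2.99], [-0.89, 2.07], [0.3, 2.58], [-1.14, 4.28], [0, 2.63], [-3.12, 3.12]. Speed limits (rad/s): [2.57, 2.57, 3.01, 3.14, 3.14, 3.14].

### API

Orientations are given as [roll, pitch, yaw] about the fixed x, y, z axes, in that order (R = Rz(yaw) Ry(pitch) Rx(roll)).
In Python, from bench import get_state, capture, bot gives the robot as it stands.
- The arm moves only by the tool jog_arm, never from a script. Its arguments are lists of equal length, an entry for each row: "delta_pos": the shift along the tool's x, y, z in cm, a list of three; "twist": the turn about the tool's z in degrees; "claw": the opening, from 0 (shut) to 1 (fully open). In form: {"delta_pos": [[x, y, z], ...], "twist": [twist, ...], "claw": [claw, ...]}. A call has 1 to 20 rows; each row is the pose to reach, as a shift and turn from the pose commanded when the call began, along the tool's axes at that moment; what a row does not reach only later rows make up. A row lasts 1/10 s, in which the tool goes at most 50 mm and 8.59 degrees, less where a joint would pass 70% of its speed; a pose out of reach is approached as far as the arm can. A call with a gripper value outside its range is refused whole. The fingers move at their own pace and stop on an object; "newtons" is the grip in N (left out, the last holds). Time passes only in rows, so rows that repeat a pose let the fingers close. It gives the time, the measured TCP pose, the force, the opening and the grip force at its end, in the units of the state.
- get_state(): the state, without advancing time (a new reading comes with each control period).
- capture(name): name is "scene" or "top" or "wrist"; returns a dict with "image" (480x640x3 uint8, red, green, blue), "fx", "fy", "cx", "cy" (pixels), "k1" (the pictures are not rectified: a ray, as slopes to the right and down, at radius r is drawn at 1 + k1 r^2 times it, then the intrinsics apply), "extrinsics" (4x4, takes a point from camera to world coordinates); the wrist camera has in their place "tool_from_camera" (4x4, takes a point from camera to tool coordinates, whose origin is the TCP and whose axes are the flange's). Camera axes: x right, y down, z forward; pixel columns grow to the right and rows downward; lengths in m; the calibration is good to about 2 mm. A picture is of the moment at which its call begins: read the wrist's pose just before it. There is no depth.
- bot.sign_off(): hands the job in; it is judged then, once.
The state is a dict: "time_s": time; "q": joint angles; "joint_velocities": joint speeds; "joint_torque": joint torques, N m; "tool_pos": TCP position; "tool_rot": TCP orientation; "contact_force": force on the tool from outside, world axes, zero at the start; "torque": the same for the moment, N m; "opening": finger opening in m; "gripper_force": force on a finger pad.
Only numpy, scipy, OpenCV 4.12 (cv2) and the standard library are available. Lean on these libraries where they do the work, as an engineer would, in place of code of your own. Each camera call takes 0.05 s, during which the arm holds its last target. There are 200 camera calls.

### The job

Load the sawing jig by pushing only, picking nothing up: push over the dark fingerboard blank that stands on its long edge on the jig's bed so that it lies flat, then push it back until its long edge is flush against the fence, its end still reaching across the saw slot. Then push the toggle clamp's raised handle over and down until it locks, so that the clamp's rubber foot holds the blank. Leave the violin, the backsaw, the spool clamp and the glue bottle where they are.

Things in the scene. Friction and masses are not known exactly. Their poses are not given: they have to be found in the camera images.
- jig: Fixed sawing jig. Origin: bench level, middle of the fence's front face; x from the robot side through the fence, y along the fence, z up. Plywood bed x -125 to 90, y -170 to 170 mm, top 18 mm above the bench. Wooden fence x 0 to 20 mm, full length, top at 38 mm; 3 mm saw slot across bed and fence at y -100 mm. Toggle clamp behind the fence at y 0, x 21 to 76 mm, its cheek plates up to 60 mm.
- blank: Loose ebony fingerboard blank, black plain slat, 12 (its x) x 280 (its y) x 46 mm (its z), 170 g, friction about 0.6. Origin: its centre. Starts standing on its long edge on the bed, x roughly towards the fence, top edge 64 mm above the bench. Pushed high up towards the fence it drops flat, short of the fence. Flat (x axis vertical) and seated, its centre is at jig x -23 mm, 24 mm above the bench.
- clamp_handle (a joint): Toggle clamp's handle, hinged along the jig's y: 0 = fully open, raised 1.2 rad above level, leaning towards the jig's +x; 1.2 rad = closed and locked at its stop, level, pointing to the jig's +x. Stays where left; 2 to 5 N at the grip moves it. Drives the clamp arm through an over-centre linkage.
- clamp_hinge (a point): The handle's hinge axis, fixed on the jig at x = 54 mm, y = 0, 48 mm above the bench.
- handle_grip (a point): Point on the handle's centre line, 80 mm from its hinge, in the round black grip (16 mm diameter, from 36 to 100 mm from the hinge). It moves with the handle in the jig's x-z plane.
- clamp_arm: Clamp's steel arm, 19 mm wide, 58 mm long, with spindle and sprung rubber foot. Origin: its hinge, jig x 28, y 0, 55 mm above the bench. Open, it stands upright in front of the handle, up to 115 mm above the bench, foot pointing at the robot, its face 0 to 12 mm before the fence's front, 100 mm up. Closing swings it down towards the robot; the foot presses about 10 N, 23 mm in front of the fence.
- violin: Bystander: loose violin with its fingerboard off, lying on its back left of the jig, body 357 mm long, 208 mm wide, 50 mm high, neck along its +x. Origin: underside, middle of the body.
- backsaw: Bystander: loose backsaw lying flat right of the jig, blade 250 mm long along its +x, wooden handle to its -x, 22 mm high. Origin: underside, where blade meets handle.
- spool_clamp: Bystander: wooden spool clamp standing on end beside the jig's right end, 34 mm diameter, 146 mm tall. Origin: underside centre.
- glue_bottle: Bystander: yellow glue bottle standing beside the jig's left end, 56 mm diameter, 130 mm tall. Origin: underside centre.

How it is judged:
At the end, for the whole second after the job is handed in: Blank flat on the bed (0.06 rad), long edge flush on the fence (centre within 2.5 mm of seated, parallel within 0.02 rad), its end across the saw slot (centre -50 to +30 mm along jig y), at rest; handle locked (joint above 1.14 rad), clamp foot pressing on the blank with over 4 N (angle between the x axis of blank and the z axis of jig, either way round below 0.06 rad and angle between the y axis of blank and the y axis of jig, either way round below 0.02 rad and x of blank in the frame of jig between -0.0255 and -0.0215 m and y of blank in the frame of jig between -0.05 and 0.03 m and z of blank in the frame of jig below 0.027 m and value of joint clamp_handle above 1.14 rad and contact force between clamp_arm and blank above 4 N and linear speed of blank below 0.01 m/s); the robot touches nothing.
It fails at once if the blank is lifted off the bed: its centre rises more than 8 mm above its height when standing on edge, or more than 12 mm above its flat height while it lies flat (height (world z) of blank above 0.049 m or (height (world z) of blank above 0.036 m and angle between the x axis of blank and the z axis of jig, either way round below 0.3 rad)).
It fails at once if the violin is moved by more than 15 mm (distance of violin from where it was at the start of the episode above 0.015 m).
It fails at once if the backsaw is moved by more than 20 mm (distance of backsaw from where it was at the start of the episode above 0.02 m).
It fails at once if the spool clamp is moved by more than 20 mm or knocked over (distance of spool_clamp from where it was at the start of the episode above 0.02 m or angle between spool_clamp's own z axis and vertical above 0.5 rad).
It fails at once if the glue bottle is moved by more than 20 mm or knocked over (distance of glue_bottle from where it was at the start of the episode above 0.02 m or angle between glue_bottle's own z axis and vertical above 0.5 rad).
It also fails if it takes over 48 s, if anything falls off the work surface, if the arm or the gripper's body presses on something with over 40 N, if the wrist force passes 120 N, or if a joint passes its speed limit or range.

## Working session

There is one attempt and no reset: what is moved stays moved. The work goes in short steps, Python scripts to look and compute and a tool call to move; the robot and the scene stay as the last step left them, time stands still between calls to the robot, and variables do not carry over. Pictures are saved under pics/ and viewed, at most 10 in all, crops included, and the job is handed in when it is done.

Besides the shell and the picture viewer there is one more tool, called after "Request:" as name(argument=value, ...) on one line, values as JSON. jog_arm: Moves the arm, as the interface text tells. Its arguments: {"type":"object","properties":{"delta_pos":{"type":"array"},"twist":{"type":"array"},"claw":{"type":"array"},"newtons":{"type":"number"}},"required":["delta_pos","twist","claw"]}

```bash
mkdir -p pics
python3 - <<'E'
from bench import get_state, capture, bot
import cv2,numpy as np,pickle
s=get_state();print(s)
for n in("scene","top"):
    c=capture(n);pickle.dump(c,open(n+".pkl","wb"));cv2.imwrite(f"pics/{n}0.png",c["image"][:,:,::-1])
    print(n,c["fx"],c["cx"],c["cy"],c["k1"],np.round(c["extrinsics"],3).tolist())
E
```

```text
{'time_s': 0.0, 'q': array([-1.35228453e+00,  1.81563533e-01,  1.60800263e+00, -8.21821132e-06,
        1.35377557e+00, -2.06298882e-01]), 'joint_velocities': array([ 0.00036204,  0.00031296,  0.00022077,  0.00089283,  0.00011947,
       -0.00017761]), 'joint_torque': array([ 2.04723538e-04, -4.44870400e+01, -3.51337695e+01, -2.09088075e-04,
        8.88305018e-03,  2.09255921e-05]), 'tool_pos': array([ 0.2368788 , -0.52334256,  0.23037409]), 'tool_rot': array([-3.13987902e+00, -3.50426458e-04,  4.24812155e-01]), 'contact_force': array([ 0.97676165, -0.014931  ,  0.22579513]), 'torque': array([-0.00264532,  0.02268359, -0.03167145]), 'gripper_force': 0.0, 'opening': 0.08525389159028963}
scene 446.40705984651964 325.33954154618704 242.62363670002884 -0.07019744991449413 [[0.714, 0.379, -0.589, 1.26], [0.7, -0.405, 0.588, -0.745], [-0.016, -0.832, -0.555, 0.827], [0.0, 0.0, 0.0, 1.0]]
top 499.1726511099235 325.8410936224143 242.18145540580713 0.011056856167368515 [[-0.028, -0.983, 0.179, 0.254], [-0.999, 0.031, 0.014, -0.006], [-0.019, -0.179, -0.984, 1.613], [0.0, 0.0, 0.0, 1.0]]
```

View pics/scene0.png

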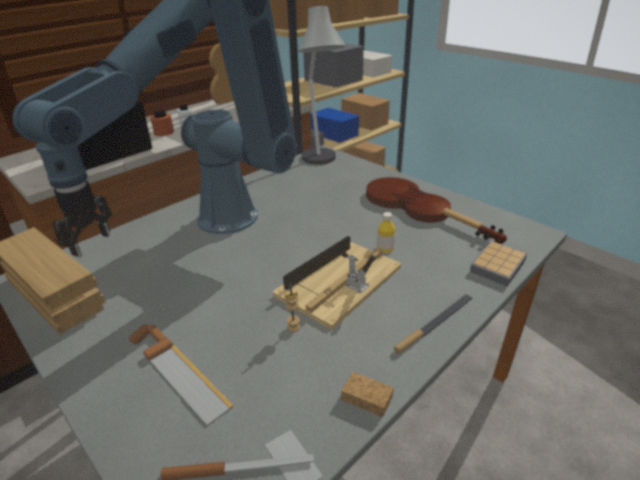

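View pics/top0.png

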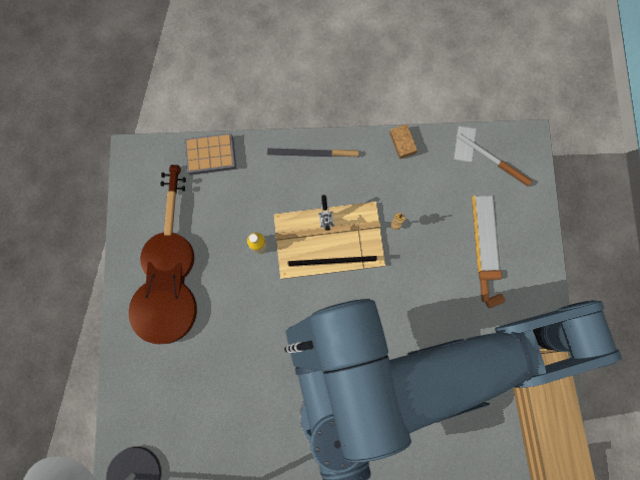

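Scene and top views: the jig sits at about (330,240) in the top view, the blank stands at (289,264)–(376,259), and the clamp is at (326,215) with its handle up. The bottle is at (256,242) and the spool at (399,221). I'll enlarge both to get exact corners.

Run:
```python
import cv2
a=cv2.imread("pics/top0.png")[190:290,240:420];cv2.imwrite("pics/tc.png",cv2.resize(a,None,fx=4.4,fy=4.4,interpolation=cv2.INTER_CUBIC))
a=cv2.imread("pics/scene0.png")[205:335,260:420];cv2.imwrite("pics/sc.png",cv2.resize(a,None,fx=4.5,fy=4.5,interpolation=cv2.INTER_CUBIC))
```

```text
(no output)
```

View pics/tc.png

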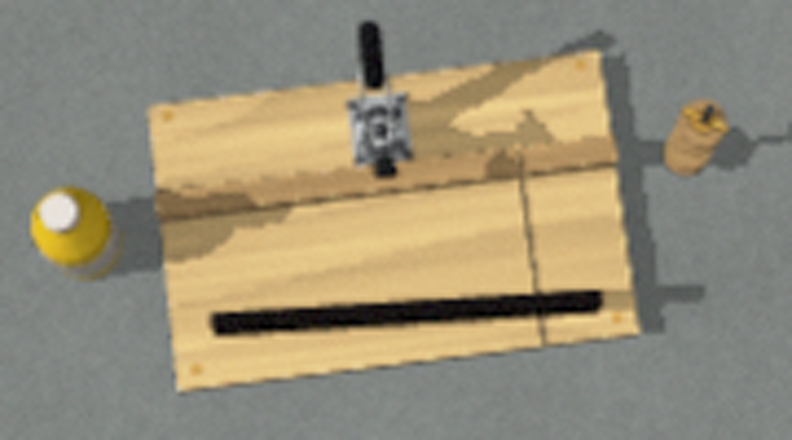

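View pics/sc.png

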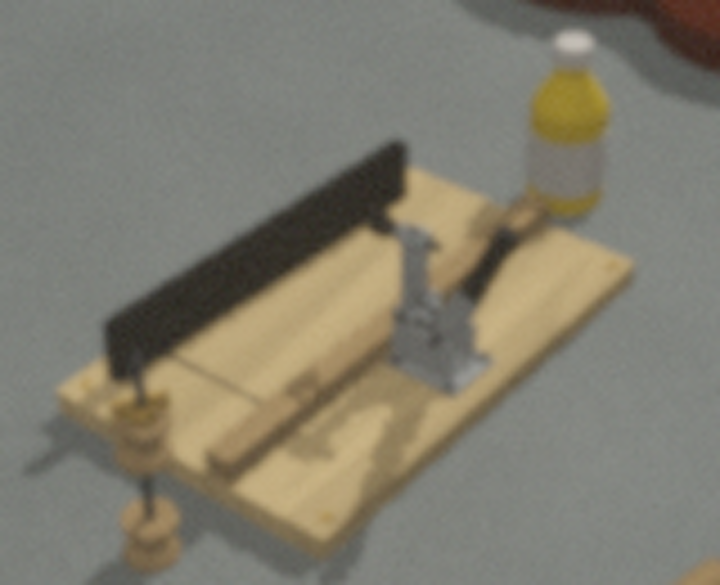

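The crops show the bed corners clearly. In the top crop they are at (148,105), (601,52), (638,335) and (178,390), with the blank's back top edge from (213,313) to (600,291). In the scene crop the corners are at (60,398), (322,548), (632,264) and (415,168), with blank top corners at (107,325) and (403,143).

```bash
cat > h.py <<'E'
import numpy as np,pickle
from scipy.optimize import least_squares
C={n:pickle.load(open(n+".pkl","rb")) for n in("scene","top")}
def proj(n,P):
    c=C[n];E=np.array(c["extrinsics"]);p=(np.asarray(P)-E[:3,3])@E[:3,:3]
    s=p[...,:2]/p[...,2:];s=s*(1+c["k1"]*(s**2).sum(-1,keepdims=True))
    return s*[c["fx"],c["fy"]]+[c["cx"],c["cy"]]
def tp(a):return (np.array(a)+.5)/4.4-.5+[240,190]
def sp(a):return (np.array(a)+.5)/4.5-.5+[260,205]
def rect(v,cs):
    c,s=np.cos(v[2]),np.sin(v[2]);cs=np.array(cs,float)
    return np.c_[v[0]+c*cs[:,0]-s*cs[:,1],v[1]+s*cs[:,0]+c*cs[:,1],cs[:,2]]
E
python3 - <<'E'
from h import *
cs=lambda z:[(.09,.17,z),(.09,-.17,z),(-.125,-.17,z),(-.125,.17,z)]
T=tp([(148,105),(601,52),(638,335),(178,390)]);S=sp([(632,264),(322,548),(60,398),(415,168)])
f=lambda v:np.r_[proj("top",rect(v,cs(v[3])))-T,proj("scene",rect(v,cs(v[3])))-S].ravel()
r=least_squares(f,[.55,0,0,.018]);J=r.x;print("jig",J,r.fun.round(1))
# blank: centre of the top, yaw, top z
b=lambda v,c:rect(v,c)
def g(v):
    z=v[3];return np.r_[proj("top",b(v,[(.006,.14,z),(.006,-.14,z)]))-tp([(213,313),(600,291)]),
      proj("scene",b(v,[(.006,.14,z),(.006,-.14,z)]))-sp([(405,146),(107,327)])].ravel()
r2=least_squares(g,[.48,0,0,.064]);print("blank",r2.x,r2.fun.round(1))
d=r2.x[:2]-J[:2];c,s=np.cos(J[2]),np.sin(J[2]);print("blank in jig",c*d[0]+s*d[1],-s*d[0]+c*d[1],r2.x[2]-J[2])
# check features at jig pose
print("grip top crop",(proj("top",rect(J,[(.054+.1*np.cos(1.2),0,.048+.1*np.sin(1.2)),(.0,0,.1)]))-[240,190]+.5)*4.4)
E
```

```text
jig [0.57483794 0.01211033 0.07580775 0.01211842] [-0.5 -1.4 -1.1 -0.2 -1.4 -0.3 -1.7 -1.6  1.5  2.  -0.5  0.3 -0.8 -0.4
 -5.8 -1. ]
blank [ 0.47844589 -0.00182807  0.02117965  0.06429298] [-0.9 -0.3  0.4  0.1 -0.3 -0.3 -0.2  0.5]
blank in jig -0.09717083965354888 -0.006598094750219593 -0.054628101557774714
grip top crop [[367.19062826  29.01396482]
 [381.82736089 168.06074994]]
```

Run:
```python
from h import *
cs=lambda z:[(.09,.17,z),(.09,-.17,z),(-.125,-.17,z),(-.125,.17,z)]
T=tp([(148,105),(601,52),(638,335),(178,390)]);S=sp([(632,264),(322,548),(60,398)])
# fence front top... fence front-bottom line in top view: (160,217)->(617,165)
F=tp([(160,217),(617,165)])
f=lambda v:np.r_[proj("top",rect(v,cs(v[3])))-T,proj("scene",rect(v,cs(v[3])[:3]))-S].ravel()
r=least_squares(f,[.55,0,0,.018]);print("jig",r.x,r.fun.round(1));J=r.x
r=least_squares(lambda v:f([*v,.018]),J[:3]);J=r.x;print("jig",J,r.fun.round(1));
print((proj("top",rect(J,[(0,.17,.018),(0,-.17,.018)]))-F))
d=np.array([.47845,-.00183])-J[:2];c,s=np.cos(J[2]),np.sin(J[2]);print("blank in jig",c*d[0]+s*d[1],-s*d[0]+c*d[1],.0212-J[2])
```

```text
jig [0.5725917  0.01026033 0.09362684 0.01413561] [-0.4  0.1 -1.  -0.5 -0.2 -0.7 -0.4 -0.2  0.1  0.8 -0.3 -0.1 -1.7 -0.2]
jig [0.57310613 0.00934843 0.09461659] [-0.3 -0.3 -0.7 -1.   0.3 -1.1 -0.2 -0.4  0.1 -0.1 -0.4 -0.9 -1.9 -1. ]
[[-0.16678065  0.93842743]
 [-0.48272652 -0.17925334]]
blank in jig -0.09528884065608167 -0.002185751312430288 -0.07341658815167337
```

```bash
cat >> h.py <<'E'
from scipy.spatial.transform import Rotation as Ro
JX,JY,JA=.573,.0098,.0945
def go(jx,jy,z,yaw=JA):
    from bench import get_state
    s=get_state();c,n=np.cos(JA),np.sin(JA)
    w=np.array([JX+c*jx-n*jy,JY+n*jx+c*jy,z]);p=np.array(s["tool_pos"])
    d=Ro.from_euler("xyz",s["tool_rot"]).inv().apply(w-p)*100
    print("d cm",d.round(2),"twist",round(np.degrees(s["tool_rot"][2]-yaw),2),"world",w.round(3))
def where():
    from bench import get_state
    s=get_state();p=s["tool_pos"];d=p[:2]-[JX,JY];c,n=np.cos(JA),np.sin(JA)
    print("t",s["time_s"],"jig mm",((c*d[0]+n*d[1])*1000).round(1),((-n*d[0]+c*d[1])*1000).round(1),(p[2]*1000).round(1),"yaw",s["tool_rot"].round(3),"F",np.round(s["contact_force"],1),s["opening"])
E
python3 -c "
from h import *
go(-.150,-.002,.15)"
```

```text
d cm [ 38.34 -39.39   8.12] twist 18.92 world [ 0.424 -0.006  0.15 ]
```

Request:
jog_arm(delta_pos=[[3.2,-3.3,0.7],[6.4,-6.6,1.4],[9.6,-9.9,2],[12.8,-13.2,2.7],[16,-16.4,3.4],[19.2,-19.7,4.1],[22.4,-23,4.7],[25.6,-26.3,5.4],[28.8,-29.6,6.1],[32,-32.9,6.8],[35.2,-36.2,7.4],[38.3,-39.4,8.1],[38.3,-39.4,8.1],[38.3,-39.4,8.1],[38.3,-39.4,8.1],[38.3,-39.4,8.1]], twist=[1.6,3.2,4.8,6.4,8,9.6,11.2,12.8,14.4,16,17.6,18.9,18.9,18.9,18.9,18.9], claw=[1,1,1,1,1,1,1,1,1,1,1,1,1,1,1,1])

```text
time_s: 1.7
tool_pos: [0.4235, -0.0083, 0.1504]
tool_rot: [3.141, -0.0, 0.093]
contact_force: [-0.0, 0.1, -0.4]
opening: 0.0852
gripper_force: 0.0
```

```bash
python3 -c "
from h import *
where();go(-.135,-.002,.034);go(-.085,-.002,.034)"
```

```text
t 1.7 jig mm -150.5 -3.9 150.4 yaw [ 3.141 -0.     0.093] F [-0.   0.1 -0.4] 0.08515545457805547
d cm [ 1.55 -0.2  11.64] twist -0.1 world [ 0.439 -0.005  0.034]
d cm [ 6.55 -0.2  11.64] twist -0.1 world [ 0.489 -0.     0.034]
```

Request:
jog_arm(delta_pos=[[0.5,0,4],[1,0,8],[1,0,11.6],[1,0,11.6],[1,0,11.6],[1.5,0,11.6],[2,0,11.6],[2.5,0,11.6],[3,0,11.6],[3.5,0,11.6],[4,0,11.6],[4.5,0,11.6],[5,0,11.6],[5.5,0,11.6],[6,0,11.6],[6.4,0,11.6],[6.4,0,11.6],[6.4,0,11.6]], twist=[0,0,0,0,0,0,0,0,0,0,0,0,0,0,0,0,0,0], claw=[1,1,1,1,1,1,1,1,1,1,1,1,1,1,1,1,1,1])

```text
time_s: 3.5
tool_pos: [0.4872, -0.0009, 0.0342]
tool_rot: [-3.142, 0.0, 0.095]
contact_force: [0.5, 0.2, -0.9]
opening: 0.0856
gripper_force: 0.0
```

Run:
```python
from h import *
from bench import capture
import cv2
where()
a=capture("scene")["image"][195:335,240:420,::-1];b=capture("top")["image"][190:290,240:420,::-1]
cv2.imwrite("pics/c1.png",cv2.resize(np.vstack([a,b]),None,fx=2.4,fy=2.4,interpolation=cv2.INTER_CUBIC))
```

```text
t 3.5 jig mm -86.5 -2.6 34.2 yaw [-3.142  0.     0.095] F [ 0.5  0.2 -0.9] 0.08557488222012863
```

View pics/c1.png

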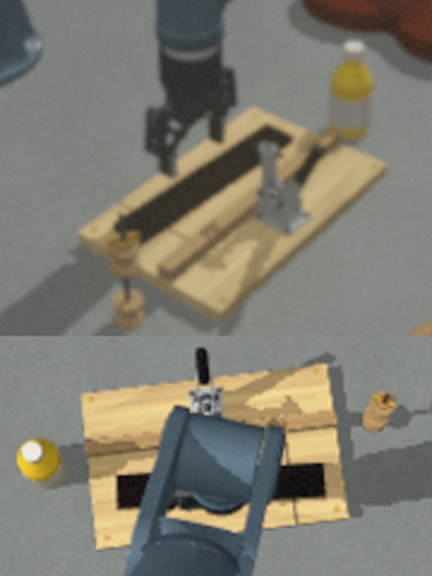

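The blank lies flat, parallel with the fence and short of it. Next I'll back off, lower the fingers and push it.

Request:
jog_arm(delta_pos=[[-2,0,0],[-4.2,0,0],[-4.2,0,0],[-4.2,0,1.3],[-4.2,0,2.5],[-4.2,0,2.5],[-4.2,0,2.5]], twist=[0,0,0,0,0,0,0], claw=[1,1,1,1,1,1,1])

```text
time_s: 4.3
tool_pos: [0.4454, -0.0049, 0.009]
tool_rot: [-3.141, 0.001, 0.095]
contact_force: [-0.1, 0.6, 0.2]
opening: 0.0853
gripper_force: 0.0
```

```bash
python3 -c "
from h import *
where();go(-.07,-.002,.009)"
```

```text
t 4.3 jig mm -128.4 -2.6 9.0 yaw [-3.141e+00  1.000e-03  9.500e-02] F [-0.1  0.6  0.2] 0.08532655522736204
d cm [ 5.84 -0.06 -0.01] twist 0.03 world [0.504 0.001 0.009]
```

Request:
jog_arm(delta_pos=[[0.4,0,0],[0.8,0,0],[1.2,0,0],[1.6,0,0],[2,0,0],[2.4,0,0],[2.8,0,0],[3.2,0,0],[3.6,0,0],[4,0,0],[4.4,0,0],[4.8,0,0],[5.2,0,0],[5.5,0,0],[5.8,0,0],[5.8,0,0],[5.8,0,0]], twist=[0,0,0,0,0,0,0,0,0,0,0,0,0,0,0,0,0], claw=[1,1,1,1,1,1,1,1,1,1,1,1,1,1,1,1,1])

```text
time_s: 6.0
tool_pos: [0.5035, 0.0005, 0.0094]
tool_rot: [3.142, -0.001, 0.095]
contact_force: [0.2, -0.6, 0.1]
opening: 0.0853
gripper_force: 0.0
```

Run:
```python
from h import *
from bench import capture
import cv2
where()
a=capture("scene")["image"][215:335,260:400,::-1]
cv2.imwrite("pics/c2.png",cv2.resize(a,None,fx=5,fy=5,interpolation=cv2.INTER_CUBIC))
```

```text
t 6.0 jig mm -70.1 -2.7 9.4 yaw [ 3.142e+00 -1.000e-03  9.500e-02] F [ 0.2 -0.6  0.1] 0.08531685489921206
```

View pics/c2.png

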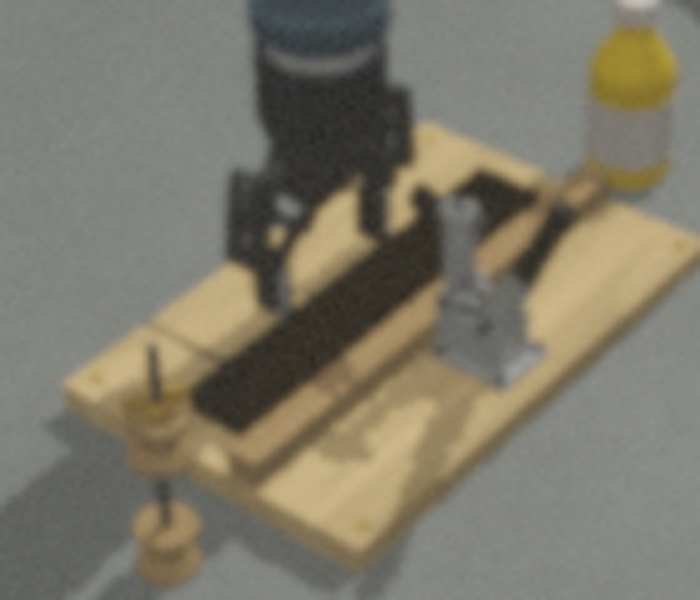

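The blank is flat and close to the fence, and its end crosses the slot at about (215,350). The gripper is near the clamp foot, so I'll shift left along the fence before the final push.

Request:
jog_arm(delta_pos=[[-1,0,0],[-1,-2.5,0],[-1,-5.7,0],[-1,-5.7,0],[-0.5,-5.7,0],[0,-5.7,0],[0.2,-5.7,0],[0.4,-5.7,0],[0.6,-5.7,0],[0.8,-5.7,0],[0.9,-5.7,0],[1,-5.7,0],[1,-5.7,0],[1,-5.7,0]], twist=[0,0,0,0,0,0,0,0,0,0,0,0,0,0], claw=[1,1,1,1,1,1,1,1,1,1,1,1,1,1])

```text
time_s: 7.45
tool_pos: [0.5079, 0.0583, 0.0093]
tool_rot: [-3.142, -0.0, 0.095]
contact_force: [-0.1, -0.9, -0.7]
opening: 0.0857
gripper_force: 0.2
```

```bash
python3 -c "
from h import *
where()"
```

```text
t 7.45 jig mm -60.3 54.4 9.3 yaw [-3.142 -0.     0.095] F [-0.1 -0.9 -0.7] 0.08569193154745662
```

Request:
jog_arm(delta_pos=[[0.1,0,0],[0.2,0,0],[0.3,0,0],[0.3,0,0],[0.3,0,0]], twist=[0,0,0,0,0], claw=[1,1,1,1,1])

```text
time_s: 7.95
tool_pos: [0.5094, 0.0584, 0.009]
tool_rot: [-3.141, 0.003, 0.095]
contact_force: [-5.7, -1.9, 4.0]
opening: 0.0854
gripper_force: 3.1
```

Request:
jog_arm(delta_pos=[[0.1,0,0],[0.1,0,0],[0.1,0,0]], twist=[0,0,0], claw=[1,1,1])

```text
time_s: 8.25
tool_pos: [0.5095, 0.0585, 0.0088]
tool_rot: [-3.141, 0.005, 0.095]
contact_force: [-9.8, -2.0, 5.6]
opening: 0.0853
gripper_force: 4.6
```

Request:
jog_arm(delta_pos=[[0.1,0,0],[0.1,0,0],[0.1,0,0]], twist=[0,0,0], claw=[1,1,1])

```text
time_s: 8.55
tool_pos: [0.5095, 0.0585, 0.0086]
tool_rot: [-3.141, 0.007, 0.095]
contact_force: [-10.7, -3.2, 8.1]
opening: 0.0856
gripper_force: 6.1
```

Request:
jog_arm(delta_pos=[[-1,0,0],[-2,0,0],[-2,3.7,0],[-2,7.5,0],[-2,11.2,0],[-2,11.2,0],[-1.6,11.2,0],[-1.2,11.2,0],[-0.8,11.2,0],[-0.6,11.2,0],[-0.4,11.2,0],[-0.2,11.2,0],[0,11.2,0],[0,11.2,0],[0,11.2,0]], twist=[0,0,0,0,0,0,0,0,0,0,0,0,0,0,0], claw=[1,1,1,1,1,1,1,1,1,1,1,1,1,1,1])

```text
time_s: 10.05
tool_pos: [0.5197, -0.0524, 0.0084]
tool_rot: [-3.14, 0.008, 0.095]
contact_force: [-12.1, -2.9, 8.0]
opening: 0.0854
gripper_force: 6.3
```

```bash
python3 -c "
from h import *
where()"
```

```text
t 10.05 jig mm -58.9 -56.9 8.4 yaw [-3.14   0.008  0.095] F [-12.1  -2.9   8. ] 0.08544066963327124
```

Request:
jog_arm(delta_pos=[[-1,0,0],[-2.5,0,0],[-2.5,0,-4],[-2.5,0,-8],[-2.5,0,-12],[-2.5,0,-16],[-2.5,0,-18],[-2.5,0,-18]], twist=[0,0,0,0,0,0,0,0], claw=[1,1,1,1,0.5,0,0,0])

```text
time_s: 10.85
tool_pos: [0.5008, -0.0558, 0.1932]
tool_rot: [3.138, -0.007, 0.095]
contact_force: [-0.2, -1.2, -1.1]
opening: 0.0284
gripper_force: 0.0
```

Run:
```python
from h import *
from bench import capture
import cv2
where();go(.045,0,.185)
a=capture("scene")["image"][215:335,260:400,::-1];b=capture("top")["image"][190:290,240:420,::-1]
b=cv2.resize(b,(140,78))
cv2.imwrite("pics/c3.png",cv2.resize(np.vstack([a,b]),None,fx=3,fy=3,interpolation=cv2.INTER_CUBIC))
```

```text
t 10.85 jig mm -78.1 -58.5 193.2 yaw [ 3.138 -0.007  0.095] F [-0.2 -1.2 -1.1] 0.02844204186195026
d cm [12.31 -5.84  0.89] twist 0.05 world [0.618 0.014 0.185]
```

View pics/c3.png

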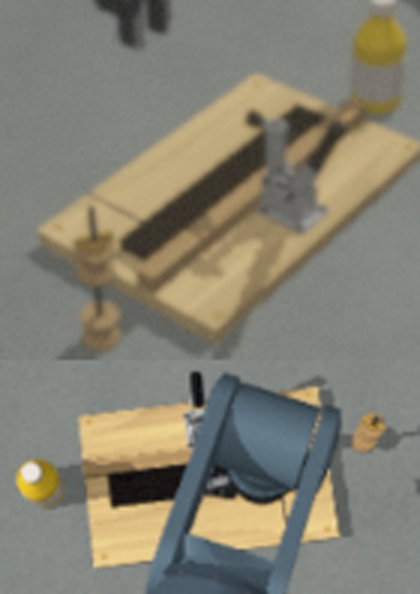

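The blank lies flush along the fence. Now the handle.

Request:
jog_arm(delta_pos=[[4,-2,0],[8,-4,0],[12.2,-5.8,0.5],[12.2,-5.8,0.8],[12.2,-5.8,0.8],[12.2,-5.8,0.8],[12.2,-5.8,0.8],[12.2,-5.8,0.8]], twist=[0,0,0,0,0,0,0,0], claw=[0,0,0,0,0,0,0,0])

```text
time_s: 11.75
tool_pos: [0.614, 0.0135, 0.1818]
tool_rot: [3.141, -0.001, 0.094]
contact_force: [0.3, 0.2, 0.0]
opening: 0.0002
gripper_force: 0.0
```

Run:
```python
from h import *
where()
hx,hz=.052,.048   # jig x shifted by the fence contact finding
go(.045,0,.128)
for th in np.arange(1.2,-.05,-.1):
    r=.08;go(hx+r*np.cos(th)-.008*np.sin(th)-.011,0,hz+r*np.sin(th)+.008*np.cos(th))
```

```text
t 11.75 jig mm 41.1 -0.2 181.8 yaw [ 3.141e+00 -1.000e-03  9.400e-02] F [0.3 0.2 0. ] 0.0001516742425688051
d cm [ 0.38 -0.02  5.38] twist -0.03 world [0.618 0.014 0.128]
d cm [ 2.14 -0.02  5.64] twist -0.03 world [0.635 0.016 0.125]
d cm [ 2.9  -0.02  5.89] twist -0.03 world [0.643 0.016 0.123]
d cm [ 3.63 -0.02  6.22] twist -0.03 world [0.65  0.017 0.12 ]
d cm [ 4.33 -0.02  6.62] twist -0.03 world [0.657 0.018 0.116]
d cm [ 4.98 -0.02  7.09] twist -0.03 world [0.664 0.018 0.111]
d cm [ 5.59 -0.02  7.62] twist -0.03 world [0.67  0.019 0.106]
d cm [ 6.13 -0.02  8.21] twist -0.03 world [0.675 0.019 0.1  ]
d cm [ 6.62 -0.02  8.85] twist -0.03 world [0.68  0.02  0.093]
d cm [ 7.04 -0.02  9.54] twist -0.03 world [0.684 0.02  0.087]
d cm [ 7.39 -0.03 10.26] twist -0.03 world [0.688 0.021 0.079]
d cm [ 7.66 -0.03 11.01] twist -0.03 world [0.69  0.021 0.072]
d cm [ 7.86 -0.03 11.79] twist -0.03 world [0.692 0.021 0.064]
d cm [ 7.98 -0.03 12.59] twist -0.03 world [0.693 0.021 0.056]
```

Request:
jog_arm(delta_pos=[[0.3,0,2.7],[0.3,0,5.3],[0.3,0,5.3],[1.2,0,5.5],[2.1,0,5.6],[2.9,0,5.9],[3.6,0,6.2],[4.3,0,6.6],[5,0,7.1],[5.6,0,7.6],[6.1,0,8.2],[6.6,0,8.9],[7,0,9.5],[7.4,0,10.3],[7.7,0,11],[7.9,0,11.8],[8,0,12.2],[8,0,12.5],[8,0,12.5],[8,0,12.5]], twist=[0,0,0,0,0,0,0,0,0,0,0,0,0,0,0,0,0,0,0,0], claw=[0,0,0,0,0,0,0,0,0,0,0,0,0,0,0,0,0,0,0,0])

```text
time_s: 13.75
tool_pos: [0.6941, 0.0217, 0.0563]
tool_rot: [3.142, -0.0, 0.095]
contact_force: [-0.3, 0.6, -0.4]
opening: -0.0001
gripper_force: 0.0
```

Request:
jog_arm(delta_pos=[[0,0,0.2],[0,0,0.3],[0,0,0.3]], twist=[0,0,0], claw=[0,0,0])

```text
time_s: 14.05
tool_pos: [0.6945, 0.0217, 0.0555]
tool_rot: [3.141, -0.001, 0.095]
contact_force: [-4.9, 0.1, 11.9]
opening: -0.0001
gripper_force: 5.7
```

```bash
python3 -c "
from h import *
where()"
```

```text
t 14.05 jig mm 122.1 0.4 55.5 yaw [ 3.141e+00 -1.000e-03  9.500e-02] F [-4.9  0.1 11.9] -0.0001368246834184583
```

Request:
jog_arm(delta_pos=[[0,0,0.2],[0,0,0.3],[0,0,0.3],[0,0,-3],[0,0,-7],[-2,0,-11],[-6,0,-14],[-11,0,-16],[-16,0,-16],[-20,0,-16],[-20,0,-16],[-20,0,-16]], twist=[0,0,0,0,0,0,0,0,0,0,0,0], claw=[0,0,0,0,0,0,0,0,0,0,0,0])

```text
time_s: 15.25
tool_pos: [0.4946, 0.0027, 0.2139]
tool_rot: [3.141, -0.002, 0.094]
contact_force: [0.9, -0.5, 0.1]
opening: -0.0001
gripper_force: 0.0
```

Run:
```python
from h import *
from bench import capture
import cv2
where()
a=capture("scene")["image"][205:335,260:400,::-1];b=capture("top")["image"][190:290,240:420,::-1]
cv2.imwrite("pics/c4.png",np.hstack([cv2.resize(a,(430,400),interpolation=cv2.INTER_CUBIC),cv2.resize(b,(360,400),interpolation=cv2.INTER_CUBIC)]))
```

```text
t 15.25 jig mm -78.8 0.3 213.9 yaw [ 3.141e+00 -2.000e-03  9.400e-02] F [ 0.9 -0.5  0.1] -0.0001337963949309533
```

View pics/c4.png

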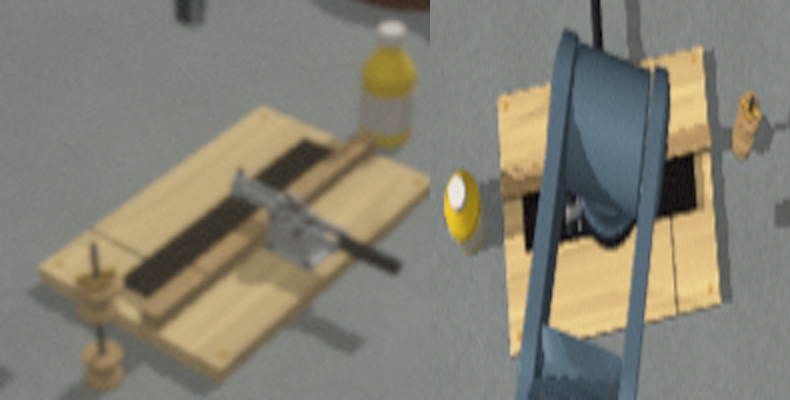

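The handle is level, the clamp arm is down on the blank, and the blank is flush on the fence and across the slot. The bystanders haven't moved, so I'm handing it in.

```bash
python3 -c "
from bench import bot
print(bot.sign_off())"
```

```text
the job is handed in; nothing more can be done
None
```

I handed the job in after about 15 s of robot time: the blank lies flat and flush on the fence with its end across the saw slot, the handle is down against its stop, and the clamp foot is on the blank; I did not measure the foot's force, and the hand-in returned no verdict.

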